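# Put the desk stationery back in its holders

## Task

Tidy the four bits of stationery into the grey holders, one after another: the stapler goes into the long tray, the square ink jar into the square tray, the note holder (round foot with a ball on a wire) into the wide shallow round dish, and the glue stick into the small deep round cup. Each must stand upright on its own holder's floor, set down gently rather than dropped or knocked in. Leave the mug and the spectacle case where they are.

Things in the scene. Friction and masses are not known exactly. Their poses are not given: they have to be found in the camera images.
- stapler: Stapler near the robot (not the one far off to the right), red top, black base, 38 wide (its x) x 145 long (its y) x 50 mm high, 240 g. Origin: centre of the underside, z up. The base is 38 mm wide and 8 mm high; the red top arm (fixed, does not swing) is 22 mm wide (x) from 28 to 50 mm above the underside and runs the whole length. Either way round in its tray is fine.
- ink_jar: Dark blue square ink jar, 48 x 48 mm, 58 mm high, closed, 120 g. Origin: centre of the underside, z up, x and y along the sides of the square. Square body up to 40 mm, above it a round black cap 30 mm across, from 40 to 58 mm; cap and body can both be gripped.
- note_holder: Note holder near the robot (not the like one beyond the keyboard): round dark foot 50 mm across and 16 mm high, a thin upright wire, and a red ball 26 mm across on top, its centre 85 mm and its top 98 mm above the underside; 100 g, rigid. Origin: centre of the underside, z up. Can be lifted by the ball.
- glue_stick: Glue stick standing upright, round, 26 mm across, 86 mm high, 35 g: white foot, yellow middle and red cap. Origin: centre of the underside, z up.
- long_tray: Long grey open tray lined with cork, fixed to the desk: inside 56 (its x) x 165 mm (its y), walls 4 mm thick, rim 14 mm above the desk, inner floor 4 mm above the desk. Origin: centre of the underside, at desk height. Holder of the stapler.
- square_tray: Square grey open tray lined with cork, fixed to the desk: inside 66 x 66 mm (its x and y along the sides), walls 4 mm, rim 12 mm above the desk, inner floor 4 mm above the desk. Origin: centre of the underside. Holder of the ink jar.
- wide_dish: Wide shallow round grey dish lined with cork, fixed to the desk: inside 70 mm across, walls 4 mm, rim 12 mm above the desk, inner floor 4 mm above the desk. Origin: centre of the underside. Holder of the note holder.
- narrow_cup: Small deep round grey cup lined with cork, fixed to the desk: inside 44 mm across, walls 4 mm, rim 32 mm above the desk, inner floor 4 mm above the desk. Origin: centre of the underside. Holder of the glue stick.
- mug: Orange mug, 81 mm across, 113 mm with its handle, 101 mm high, loose bystander at the back of the desk. Origin: at the foot, midway along the length with handle. To be left alone.
- spectacle_case: Brown hard spectacle case, 62 x 159 x 42 mm, loose bystander at the back of the desk. Origin: centre of the underside, its length along its y. To be left alone.
Things that resemble listed ones, but are neither listed nor needed, are in the scene too. What is meant by the note_holder is not purple, and is the larger of those in its own colour.

How it is judged:
At the end, for the whole second after the job is handed in: Each thing upright (0.12 rad) on the floor of its holder, underside under 8 mm above the holder's underside, released and at rest: stapler 12 mm across, 15 mm along and 0.2 rad from the long tray, jar 12 mm each way, note holder and glue stick 14 mm from centre (x of stapler in the frame of long_tray between -0.012 and 0.012 m and y of stapler in the frame of long_tray between -0.015 and 0.015 m and angle between the y axis of stapler and the y axis of long_tray, either way round below 0.2 rad and z of stapler in the frame of long_tray below 0.008 m and angle between each of stapler, ink_jar, note_holder, glue_stick's own z axis and vertical below 0.12 rad and linear speed of each of stapler, ink_jar, note_holder, glue_stick below 0.02 m/s and contact force between each of stapler, ink_jar, note_holder, glue_stick and the fingers below 0.05 N and x of ink_jar in the frame of square_tray between -0.012 and 0.012 m and y of ink_jar in the frame of square_tray between -0.012 and 0.012 m and z of ink_jar in the frame of square_tray below 0.008 m and horizontal distance between note_holder and wide_dish below 0.014 m and z of note_holder in the frame of wide_dish below 0.008 m and horizontal distance between glue_stick and narrow_cup below 0.014 m and z of glue_stick in the frame of narrow_cup below 0.008 m); the robot touches nothing.
It fails at once if the mug was moved more than 20 mm (distance of mug from where it was at the start of the episode above 0.02 m).
It fails at once if the spectacle case was moved more than 20 mm (distance of spectacle_case from where it was at the start of the episode above 0.02 m).
It fails at once if one of the four was dropped or thrown: out of the fingers and faster than 0.7 m/s (a fall of about 25 mm) ((linear speed of stapler above 0.7 m/s and contact force between stapler and the fingers below 0.05 N) or (linear speed of ink_jar above 0.7 m/s and contact force between ink_jar and the fingers below 0.05 N) or (linear speed of note_holder above 0.7 m/s and contact force between note_holder and the fingers below 0.05 N) or (linear speed of glue_stick above 0.7 m/s and contact force between glue_stick and the fingers below 0.05 N)).
It also fails if it takes over 104 s, if anything falls off the work surface, if the arm or the gripper's body presses on something with over 40 N, if the wrist force passes 120 N, or if a joint passes its speed limit or range.

## Robot

A 7-joint arm with a two-finger parallel gripper is mounted at the origin on a cart in front of the work surface, level with it; the furniture and walls round the work are solid. World frame = base frame: x ahead of the robot, y to its left, z up, the work surface at z = 0. Lengths are in m, angles in rad, forces in N, time in s.
With the tool pointing down it reaches from about 0.4 to 0.85 m from the base axis. Payload 10.4 kg.
Tool frame: the origin (TCP) lies at the very end of the fingers, on their centre line; the grasp point (between the pads) lies r.tcp_to_grasp behind it (r.tcp_to_grasp is the distance from the TCP to the grasp point, in m); z points along the fingers, y is the line along which they close (so a half turn about z gives the same grasp; the last joint's range is limited). The gripper opens to 87 mm and grips with 3 to 60 N. Pads are 19 mm wide; open, the fingers measure 117 mm over their backs; the gripper's body (75 mm by 190 mm) begins 51 mm behind the grasp point.
Start: joints at [-1.242, 0.332, -0.065, 1.46, 0.022, 1.35, -0.088], TCP at [0.215, 0.587, 0.223] pointing down, gripper open.
Joint ranges: [-2.6, 2.6], [-0.5, 2.12], [-1.47, 1.34], [0.16, 2.42], [-1.27, 4.41], [0.06, 2.06], [-2.6, 2.6]. Speed limits (rad/s): [2.22, 2.22, 2.79, 2.79, 3.14, 3.14, 3.14].

## Interface

Orientations are given as a unit quaternion [x, y, z, w].
In Python, from bench import monitor, cams, ticket, r gives the robot as it stands.
- The arm moves only by the shell command python3 -m crank 'ROWS' [OPENING] [FORCE]. ROWS is a JSON object whose one key "steps" holds a list of rows, each a list of 2 entries, a list of its own where there are three numbers: the shift along the world's x, y, z in units of 25 mm (1.0 is 25 mm), then the turn, a rotation vector about the world's x, y, z in units of 5 degrees (1.0 is 5 degrees). In form: {"steps": [[[x, y, z], [ax, ay, az]], ...]}. A call has 1 to 10 rows; each row shifts and turns the commanded pose from where the row before left it; what a row does not reach is not made up. A row lasts 1/12 s, in which the tool goes at most 41.7 mm and 7.16 degrees, less where a joint would pass 70% of its speed; a pose out of reach is approached as far as the arm can. A call is refused whole if a number of a shift passes 1 or a number of a turn 1, either way. A call with a gripper value outside its range is refused whole. OPENING is the finger opening in mm, from 0 to 87, set as the call begins (- or left out, the last holds). The fingers move at their own pace and stop on an object; FORCE is the grip in N (left out, the last holds). Time passes only in rows, so rows that do not move let the fingers close. It gives the time, the measured TCP pose, the force, the opening and the grip force at its end, in the units of the state.
- monitor.read_state(): the state, without advancing time (a new reading comes with each control period).
- cams.camera(name): name is "scene" or "top"; returns a dict with "pixels" (384x512x3 uint8, blue, green, red), "z_map" (384x512 float32, m along the optical axis (not along the pixel's ray), 0 where there is no reading), "vfov" (degrees; the focal length in pixels is half the picture's height over the tangent of half this angle, whatever the lens; pixels are square), "cx", "cy" (the principal point, pixels), "T" (4x4, takes a point from camera to world coordinates). Camera axes: x right, y up, looking along -z (the intrinsics and any distortion apply to the point x, -y, -z); pixel columns grow to the right and rows downward; lengths in m; the calibration is good to about 2 mm. A picture is of the moment at which its call begins.
- ticket.close_job(): hands the job in; it is judged then, once.
The state is a dict: "time": time; "joint_positions": joint angles; "joint_vel": joint speeds; "joint_torque": joint torques, N m; "ee_pos": TCP position; "eef_rot": TCP orientation; "ft_force": force on the tool from outside, world axes, zero at the start; "torque": the same for the moment, N m; "width": finger opening in m; "grip_force": force on a finger pad.
Only numpy, scipy, OpenCV 4.12 (cv2) and the standard library are available. Lean on these libraries where they do the work, as an engineer would, in place of code of your own. Each camera call takes 0.05 s, during which the arm holds its last target. There are 200 camera calls.

## Working session

There is one attempt and no reset: what is moved stays moved. The work goes in short steps, Python scripts to look and compute and a shell command to move; the robot and the scene stay as the last step left them, time stands still between calls to the robot, and variables do not carry over. Pictures are saved under pics/ and viewed, at most 15 in all, crops included, and the job is handed in when it is done.

```bash
ls; mkdir -p pics
python3 - <<'E'
from bench import monitor, cams, ticket, r
import cv2,numpy as np
s=monitor.read_state();print(s, r.tcp_to_grasp)
for n in("scene","top"):
    c=cams.camera(n);cv2.imwrite(f"pics/{n}0.png",cv2.resize(c["pixels"],(800,600),interpolation=cv2.INTER_CUBIC));np.savez(f"{n}0.npz",**c)
    print(n,c["vfov"],c["cx"],c["cy"],c["T"],c.keys())
E
```

```text
pics
{'time': 0.0, 'joint_positions': array([-1.24158766,  0.33290401, -0.06471966,  1.46094484,  0.0216468 ,
        1.34987201, -0.08853769]), 'joint_vel': array([ 0.00064558,  0.00086216,  0.0008013 ,  0.00112816,  0.00095293,
       -0.00051251, -0.00136312]), 'joint_torque': array([-8.57825171e-07, -6.23247957e+01,  2.47950840e-02, -3.89896095e+01,
       -6.13675243e-02,  3.97311745e-02,  1.05908082e-04]), 'ee_pos': array([0.21525049, 0.58635897, 0.22173224]), 'eef_rot': array([ 1.74992513e-01,  9.84569504e-01, -7.11753988e-04, -7.37270205e-05]), 'ft_force': array([-0.48047387,  0.65755867, -0.19919292]), 'torque': array([ 0.036301  , -0.03337047,  0.00471383]), 'grip_force': 0.0, 'width': 0.08696749469330352} 0.0187
scene 42.92076490837338 268.3638444057914 188.57647563349877 [[ 0.88410734  0.24683901 -0.39676783  0.13438764]
 [-0.46702196  0.43833667 -0.76795277 -0.87047821]
 [-0.01564281  0.86425197  0.50281591  0.63000086]
 [ 0.          0.          0.          1.        ]] dict_keys(['pixels', 'z_map', 'vfov', 'cx', 'cy', 'T'])
top 52.56832262063769 253.9384859825077 194.8170770711352 [[-1.23864459e-02  9.87093744e-01 -1.59663759e-01  4.35162013e-01]
 [-9.99919741e-01 -1.26526209e-02 -6.50562057e-04  5.09534110e-03]
 [-2.66233076e-03  1.59642886e-01  9.87171242e-01  1.08005020e+00]
 [ 0.00000000e+00  0.00000000e+00  0.00000000e+00  1.00000000e+00]] dict_keys(['pixels', 'z_map', 'vfov', 'cx', 'cy', 'T'])
```

View pics/top0.png

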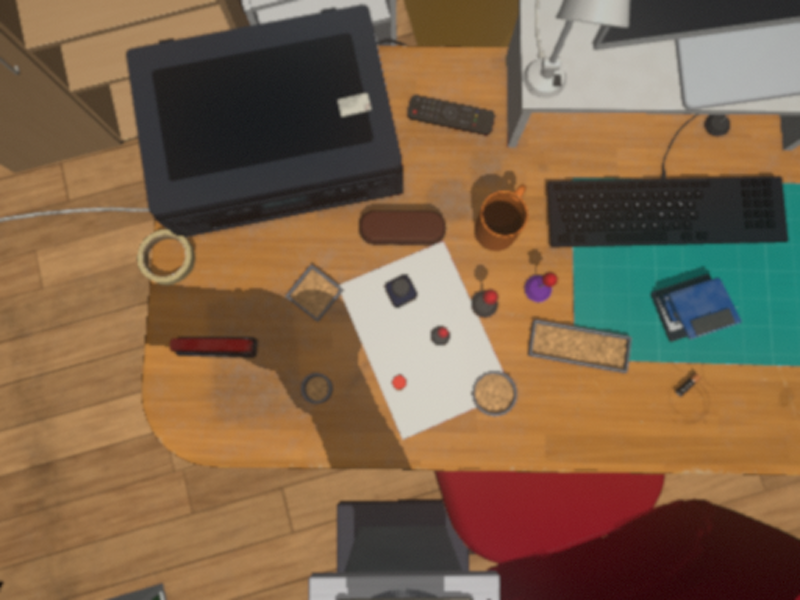

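View pics/scene0.png

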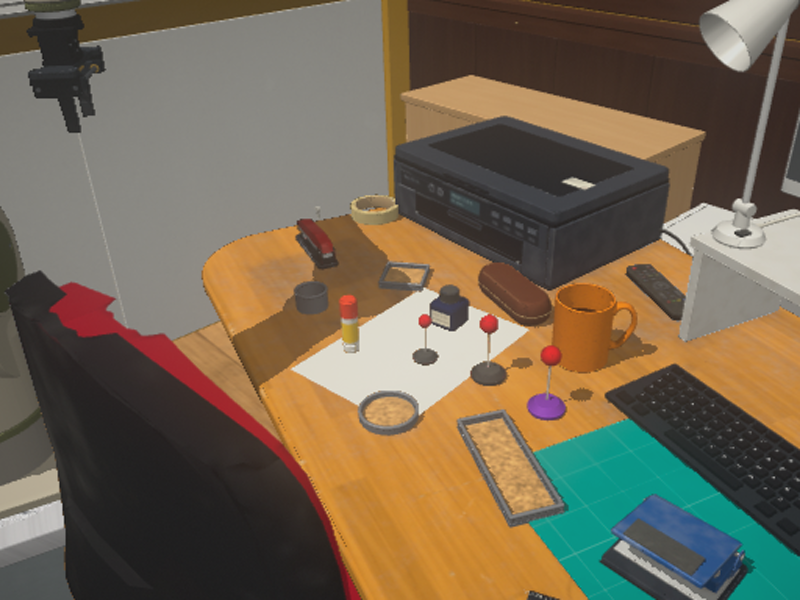

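The top view shows the stapler at (213,346), the jar at (400,290), and the glue stick at (399,382). The larger dark note holder is at (485,303); the small dark one at (440,335) and the purple one are decoys. The holders are the long tray (580,345), square tray (315,291), dish (494,392) and cup (317,388). Next I'll turn the depth maps into positions.

```bash
cat > h.py <<'E'
import numpy as np,cv2
def cloud(c):
    z=np.asarray(c["z_map"]);f=192/np.tan(np.radians(float(c["vfov"]))/2)
    v,u=np.mgrid[:384,:512]
    P=np.stack([(u-c["cx"])*z/f,-(v-c["cy"])*z/f,-z],-1)
    T=c["T"];return P@T[:3,:3].T+T[:3,3]
E
python3 - <<'E'
from h import *
C={n:dict(np.load(n+"0.npz")) for n in("top","scene")}
W={n:cloud(c) for n,c in C.items()}
t=W["top"]
seeds=dict(stapler=(213,346),jar=(400,290),ball=(490,297),glue=(399,382),long=(580,345),sq=(315,291),dish=(494,392),cup=(317,388),smallnote=(441,333),purple=(548,281),desk=(470,130),desk2=(300,440),desk3=(650,420))
for k,(u,v) in seeds.items(): print(k,t[int(v*.64),int(u*.64)].round(4))
# orthographic colour maps, 1.5mm/px? x 0.3..0.8 (up), y 0.45..-0.45(left->right)
for n in W:
    p=W[n].reshape(-1,3);m=(p[:,2]>.006)&(p[:,2]<.13)&(p[:,0]>.25)&(p[:,0]<.75)&(abs(p[:,1])<.45)
    p=p[m]
    img=np.zeros((250,450),np.uint8)
    img[((.75-p[:,0])/.002).astype(int).clip(0,249),((.45-p[:,1])/.002).astype(int).clip(0,449)]=255
    img=cv2.morphologyEx(img,cv2.MORPH_CLOSE,np.ones((3,3)))
    nl,lab,st,ce=cv2.connectedComponentsWithStats(img)
    l=lab[((.75-p[:,0])/.002).astype(int).clip(0,249),((.45-p[:,1])/.002).astype(int).clip(0,449)]
    print(n)
    for i in range(1,nl):
        q=p[l==i]
        if len(q)<25: continue
        (cx,cy),(w,h),a=cv2.minAreaRect(q[:,:2].astype(np.float32))
        print(i,len(q),"rect",round(cx,4),round(cy,4),round(w,4),round(h,4),round(a,1),"z",q[:,2].min().round(3),q[:,2].max().round(3))
E
```

```text
stapler [0.5352 0.3197 0.051 ]
jar [ 6.269e-01 -1.000e-04  5.870e-02]
ball [ 0.6046 -0.1458  0.098 ]
glue [0.4693 0.0046 0.0891]
long [ 0.5343 -0.3178  0.0042]
sq [0.636  0.1543 0.0053]
dish [ 0.4539 -0.1626  0.0019]
cup [0.4632 0.1502 0.0034]
smallnote [ 0.5493 -0.0668  0.0713]
purple [ 0.6327 -0.2428  0.0949]
desk [ 0.937  -0.1328  0.0112]
desk2 [0.3749 0.1767 0.0023]
desk3 [ 0.402  -0.4327  0.0027]
top
1 831 rect 0.7011 0.3823 0.0956 0.1364 1.4 z 0.006 0.13
2 742 rect 0.7322 -0.003 0.1548 0.0353 89.9 z 0.011 0.049
4 545 rect 0.7274 -0.1739 0.08 0.0444 89.8 z 0.006 0.104
5 916 rect 0.7271 -0.3598 0.0458 0.1802 0.1 z 0.006 0.028
34 388 rect 0.633 0.1555 0.0849 0.0751 51.5 z 0.006 0.019
59 328 rect 0.6308 -0.0001 0.0506 0.048 26.5 z 0.006 0.063
60 284 rect 0.6348 -0.2442 0.0488 0.0449 38.7 z 0.006 0.102
92 251 rect 0.6061 -0.1454 0.0475 0.0398 47.7 z 0.006 0.101
158 790 rect 0.5341 -0.3159 0.1781 0.0746 78.2 z 0.006 0.021
167 128 rect 0.5538 -0.0684 0.0332 0.0337 88.4 z 0.006 0.077
182 695 rect 0.538 0.3288 0.1427 0.0363 89.3 z 0.006 0.055
237 389 rect 0.4511 -0.1596 0.0778 0.0765 42
[... 377 characters left out ...]
rect 0.7298 -0.3617 0.0399 0.1762 0.1 z 0.007 0.026
11 73 rect 0.6557 0.1791 0.0118 0.074 49.1 z 0.006 0.016
17 521 rect 0.6312 -0.0047 0.0483 0.0493 26.9 z 0.006 0.06
18 448 rect 0.6338 -0.2534 0.0426 0.0486 56.9 z 0.006 0.099
25 85 rect 0.6126 0.1249 0.0154 0.0748 55.6 z 0.006 0.016
30 382 rect 0.6077 -0.1542 0.0434 0.0475 37.8 z 0.006 0.098
37 848 rect 0.5314 -0.3164 0.1761 0.0657 78.9 z 0.006 0.017
38 168 rect 0.5539 -0.0741 0.0294 0.0296 18.3 z 0.006 0.074
41 448 rect 0.5387 0.322 0.144 0.0346 89.0 z 0.006 0.051
72 364 rect 0.4645 0.1436 0.0561 0.0509 45.6 z 0.006 0.035
73 319 rect 0.4504 -0.1638 0.079 0.0767 61.9 z 0.006 0.016
74 369 rect 0.4693 -0.0004 0.0264 0.0237 25.7 z 0.006 0.087
```

Run:
```python
from h import *
C={n:dict(np.load(n+"0.npz")) for n in("top","scene")}
for n in C:
    W=cloud(C[n]);p=W.reshape(-1,3)
    # printer front by y slice
    for y in (0.02,.09,.16,.23,.3,.37):
        m=(abs(p[:,1]-y)<.012)&(p[:,2]>.085)&(p[:,2]<.3)&(p[:,0]>.45)
        if m.any(): print(n,"printer y",y,"xmin",p[m,0].min().round(3),"zmax",p[m,2].max().round(3))
    # tops: high slices
    for k,(x,y,R,z0,z1) in dict(stapler=(.538,.325,.09,.042,.06),jarcap=(.63,-.003,.04,.05,.065),jarbody=(.63,-.003,.045,.03,.045),ball=(.606,-.15,.03,.075,.11),foot=(.606,-.15,.035,.008,.022),glue=(.469,.004,.03,.08,.095),
      cup=(.463,.145,.04,.028,.04),dish=(.451,-.162,.05,.009,.02),sq=(.633,.153,.06,.008,.02),long=(.534,-.316,.11,.01,.022)).items():
        q=p[(np.hypot(p[:,0]-x,p[:,1]-y)<R)&(p[:,2]>z0)&(p[:,2]<z1)]
        if len(q)>3:
            (a,b),wh,an=cv2.minAreaRect(q[:,:2].astype(np.float32));print(n,k,len(q),"rect",np.round([a,b,*wh],4),round(an,1),"mean",q.mean(0).round(4))
```

```text
top printer y 0.02 xmin 0.459 zmax 0.149
top printer y 0.09 xmin 0.789 zmax 0.151
top printer y 0.16 xmin 0.777 zmax 0.15
top printer y 0.23 xmin 0.763 zmax 0.151
top printer y 0.3 xmin 0.75 zmax 0.151
top printer y 0.37 xmin 0.737 zmax 0.151
top stapler 396 rect [0.5384 0.3261 0.1266 0.022 ] 89.1 mean [0.5383 0.3242 0.048 ]
top jarcap 101 rect [ 6.324e-01 -2.000e-04  2.690e-02  2.730e-02] 89.3 mean [6.32e-01 4.00e-04 5.82e-02]
top jarbody 192 rect [6.322e-01 4.000e-04 4.720e-02 4.810e-02] 27.6 mean [0.6292 0.001  0.0389]
top ball 77 rect [ 0.6074 -0.1472  0.0237  0.0223] 44.4 mean [ 0.6068 -0.1465  0.0944]
top foot 156 rect [ 0.6061 -0.1454  0.0475  0.0398] 47.7 mean [ 0.6053 -0.1444  0.0133]
top glue 78 rect [0.4708 0.0059 0.0229 0.0228] 89.6 mean [0.4699 0.0057 0.0865]
top cup 114 rect [0.4639 0.1477 0.0512 0.0504] 89.3 mean [0.4633 0.148  0.0337]
top dish 186 rect [ 0.4513 -0.1608  0.0764  0.0754] 89.3 mean [ 0.4508 -0.1595  0.0131]
top sq 246 rect [0.6345 0.1575 0.0799 0.0751] 51.5 mean [0.6333 0.1558 0.0124]
top long 356 rect [ 0.5581 -0.3188  0.1747  0.1199] 79.1 mean [ 0.5358
[... 459 characters left out ...]
rbody 191 rect [ 0.6311 -0.0036  0.0462  0.0483] 28.7 mean [ 0.6275 -0.0136  0.037 ]
scene ball 120 rect [ 0.6059 -0.1552  0.0196  0.0228] 59.5 mean [ 0.6057 -0.1561  0.0893]
scene foot 198 rect [ 0.6087 -0.1552  0.0429  0.0396] 8.5 mean [ 0.6068 -0.1563  0.0126]
scene glue 66 rect [0.4709 0.0013 0.0232 0.0237] 85.4 mean [ 4.701e-01 -1.000e-04  8.410e-02]
scene cup 108 rect [0.4648 0.1443 0.0529 0.0517] 35.6 mean [0.464  0.1442 0.0315]
scene dish 237 rect [ 0.4508 -0.163   0.0774  0.0766] 62.4 mean [ 0.4495 -0.1645  0.0118]
scene sq 171 rect [0.6332 0.1517 0.0826 0.0754] 52.3 mean [0.6325 0.1505 0.0116]
scene long 648 rect [ 0.5598 -0.3221  0.1762  0.1237] 78.8 mean [ 0.5336 -0.3222  0.0137]
```

```bash
python3 -m crank '{"steps":[[[0.9,-0.7,0],[0,0,-0.95]],[[0.9,-0.7,0],[0,0,-0.95]],[[0.9,-0.7,0],[0,0,-0.95]],[[0.9,-0.7,0],[0,0,-0.95]],[[0.9,-0.7,0],[0,0,-0.95]],[[0.9,-0.7,0],[0,0,-0.95]],[[0.9,-0.7,0],[0,0,-0.95]],[[0.9,-0.7,0],[0,0,-0.95]]]}' 55 20
python3 -m crank '{"steps":[[[0.9,-0.7,-0.6],[0,0,-0.95]],[[0.9,-0.7,-0.6],[0,0,-0.95]],[[0.9,-0.7,-0.6],[0,0,-0.95]],[[0.9,-0.7,-0.6],[0,0,-0.95]],[[0.9,-0.7,-0.6],[0,0,-0.95]],[[0.9,-0.7,-0.5],[0,0,-0.95]],[[0,-0.7,0],[0,0,-0.9]],[[0,0,0],[0,0,0]],[[0,0,0],[0,0,0]]]}'
cat >> h.py <<'E'
def show(tag):
    from bench import monitor,cams
    from scipy.spatial.transform import Rotation as R
    s=monitor.read_state();T=R.from_quat(s["eef_rot"]).as_matrix()
    print("t",round(s["time"],2),"tcp",s["ee_pos"].round(4),"close_ang",round(np.degrees(np.arctan2(T[1,1],T[0,1])),2),"zax",T[:,2].round(3),"w",round(s["width"],4),"g",round(s["grip_force"],1),"F",s["ft_force"].round(1),"j",s["joint_positions"].round(2))
    out={}
    for n in("top","scene"):
        c=cams.camera(n);np.savez(f"{n}_{tag}.npz",**c);out[n]=c
        cv2.imwrite(f"pics/{n}_{tag}.png",c["pixels"])
    return out
E
python3 - <<'E'
from h import *
o=show("a")
from bench import monitor
e=monitor.read_state()["ee_pos"]
for n in o:
    p=cloud(o[n]).reshape(-1,3)
    d=p-e;q=p[(np.hypot(d[:,0],d[:,1])<.09)&(d[:,2]>-.006)&(d[:,2]<.04)]
    print(n,len(q),q.min(0).round(4),q.max(0).round(4),((q.min(0)+q.max(0))/2).round(4))
im=np.hstack([cv2.resize(o["top"]["pixels"][160:290,60:220],(400,325)),cv2.resize(o["scene"]["pixels"][60:190,160:320],(400,325))])
cv2.imwrite("pics/a.png",im)
E
```

```text
time: 0.77
ee_pos: [0.3962, 0.4456, 0.2223]
eef_rot: [0.488, 0.873, -0.0, -0.0]
ft_force: [-0.2, 0.2, -0.2]
width: 0.0554
grip_force: 0.0
time: 1.52
ee_pos: [0.5305, 0.3233, 0.1347]
eef_rot: [0.715, 0.7, -0.0, 0.0]
ft_force: [-0.2, 0.5, 0.8]
width: 0.0551
grip_force: 0.0
t 1.52 tcp [0.5305 0.3233 0.1347] close_ang -1.22 zax [-0.001 -0.001 -1.   ] w 0.0551 g 0.0 F [-0.2  0.5  0.8] j [-0.86  0.39  0.3   1.6  -0.12  1.18 -0.55]
top 15 [0.558  0.3131 0.1396] [0.5658 0.3316 0.1751] [0.5619 0.3224 0.1574]
scene 162 [0.4914 0.307  0.1343] [0.574  0.3365 0.1752] [0.5327 0.3217 0.1547]
```

View pics/a.png

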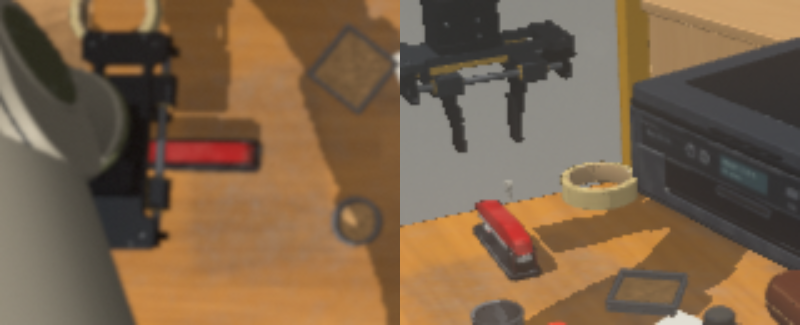

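```bash
python3 -m crank '{"steps":[[[0.34,0,0],[0,0,0]],[[0,0,-0.9],[0,0,0]],[[0,0,-0.9],[0,0,0]],[[0,0,-0.9],[0,0,0]],[[0,0,-0.9],[0,0,0]],[[0,0,-0.6],[0,0,0]],[[0,0,-0.3],[0,0,0]],[[0,0,0],[0,0,0]],[[0,0,0],[0,0,0]]]}'
python3 -m crank '{"steps":[[[0,0,0],[0,0,0]],[[0,0,0],[0,0,0]],[[0,0,0],[0,0,0]],[[0,0,0],[0,0,0]],[[0,0,0],[0,0,0]],[[0,0,0],[0,0,0]]]}' 0 30
python3 -m crank '{"steps":[[[0,0,0.3],[0,0,0]],[[0,0,0.6],[0,0,0]],[[0,0,0.9],[0,0,0]],[[0,0,0.9],[0,0,0]],[[0,0,0.9],[0,0,0]],[[0,0,0.9],[0,0,0]],[[0,0,0.9],[0,0,0]],[[0,0,0],[0,0,0]],[[0,0,0],[0,0,0]]]}'
python3 - <<'E'
from h import *
o=show("b")
from bench import monitor
e=monitor.read_state()["ee_pos"]
for n in o:
    p=cloud(o[n]).reshape(-1,3); c=o[n]["pixels"].reshape(-1,3).astype(int)
    d=p-e;m=(np.hypot(d[:,0],d[:,1])<.1)&(d[:,2]>-.03)&(d[:,2]<.04)&(c[:,2]>2*c[:,1])&(c[:,2]>60)
    q=p[m];(a,b),wh,an=cv2.minAreaRect(q[:,:2].astype(np.float32));print(n,len(q),np.round([a,b,*wh,an],4),q.min(0).round(4),q.max(0).round(4))
E
```

```text
time: 2.37
ee_pos: [0.5392, 0.3249, 0.0231]
eef_rot: [0.714, 0.7, 0.0, 0.0]
ft_force: [0.1, 0.7, -0.0]
width: 0.0549
grip_force: 0.0
time: 2.87
ee_pos: [0.5389, 0.3243, 0.0228]
eef_rot: [0.714, 0.7, 0.0, 0.0]
ft_force: [-0.8, -0.6, -0.5]
width: 0.0232
grip_force: 0.0
time: 3.62
ee_pos: [0.5393, 0.3245, 0.1586]
eef_rot: [0.714, 0.7, 0.001, 0.0]
ft_force: [-0.6, 0.1, -3.3]
width: 0.0219
grip_force: 30.0
t 3.62 tcp [0.5393 0.3245 0.1586] close_ang -1.16 zax [ 0.002  0.001 -1.   ] w 0.0219 g 30.0 F [-0.6  0.1 -3.3] j [-0.85  0.38  0.3   1.55 -0.12  1.22 -0.55]
top 257 [5.3820e-01 2.9380e-01 6.7100e-02 2.1300e-02 8.8659e+01] [0.5271 0.2603 0.1429] [0.5484 0.3275 0.1908]
scene 154 [5.38500e-01 3.19000e-01 1.29600e-01 2.10000e-02 8.81433e+01] [0.5267 0.2542 0.1627] [0.548  0.3841 0.1858]
```

```bash
python3 -m crank '{"steps":[[[0,-0.5,0],[0,0,0]],[[0,-1,0],[0,0,0]],[[0,-1,0],[0,0,0]],[[0,-1,0],[0,0,0]],[[0,-1,0],[0,0,0]],[[0,-1,0],[0,0,0]],[[0,-1,0],[0,0,0]],[[0,-1,0],[0,0,0]],[[0,-1,0],[0,0,0]],[[0,-1,0],[0,0,0]]]}'
python3 -m crank '{"steps":[[[-0.1,-1,0],[0,0,-0.4]],[[-0.1,-1,0],[0,0,-0.4]],[[-0.1,-1,0],[0,0,-0.4]],[[0,-1,0],[0,0,-0.4]],[[0,-1,0],[0,0,-0.4]],[[0,-1,0],[0,0,0]],[[0,-1,0],[0,0,0]],[[0,-1,0],[0,0,0]],[[0,-1,0],[0,0,0]],[[0,-1,0],[0,0,0]]]}'
python3 -m crank '{"steps":[[[0,-1,0],[0,0,0]],[[0,-1,0],[0,0,0]],[[0,-1,0],[0,0,0]],[[0,-1,-0.5],[0,0,0]],[[0,-1,-1],[0,0,0]],[[0,-0.6,-1],[0,0,0]],[[0,-0.4,-0.7],[0,0,0]],[[0,0,0],[0,0,0]],[[0,0,0],[0,0,0]]]}'
python3 - <<'E'
from h import *
o=show("c")
from bench import monitor
e=monitor.read_state()["ee_pos"]
for n in o:
    p=cloud(o[n]).reshape(-1,3); c=o[n]["pixels"].reshape(-1,3).astype(int)
    d=p-e;m=(np.hypot(d[:,0],d[:,1])<.1)&(d[:,2]>-.03)&(d[:,2]<.04)&(c[:,2]>2*c[:,1])&(c[:,2]>60)
    q=p[m];(a,b),wh,an=cv2.minAreaRect(q[:,:2].astype(np.float32));print(n,len(q),np.round([a,b,*wh,an],4),q.min(0).round(4),q.max(0).round(4))
im=np.hstack([cv2.resize(o["top"]["pixels"][170:270,310:430],(400,333)),cv2.resize(o["scene"]["pixels"][210:310,260:380],(400,333))])
cv2.imwrite("pics/c.png",im)
E
```

```text
time: 4.55
ee_pos: [0.5378, 0.0843, 0.1564]
eef_rot: [0.714, 0.7, -0.001, -0.0]
ft_force: [0.7, 0.2, -1.3]
width: 0.0215
grip_force: 30.0
time: 5.38
ee_pos: [0.5303, -0.1653, 0.1572]
eef_rot: [0.773, 0.634, -0.0, -0.0]
ft_force: [-0.2, -0.5, -3.2]
width: 0.0217
grip_force: 30.0
time: 6.13
ee_pos: [0.5298, -0.3139, 0.0768]
eef_rot: [0.773, 0.634, -0.001, -0.001]
ft_force: [0.4, -0.2, -1.9]
width: 0.0219
grip_force: 30.0
t 6.13 tcp [ 0.5298 -0.3139  0.0768] close_ang -11.32 zax [-0.002  0.    -1.   ] w 0.0219 g 30.0 F [ 0.4 -0.2 -1.9] j [-0.02  0.49  0.62  1.68 -0.31  1.08  0.5 ]
top 194 [ 5.36800e-01 -2.73800e-01  7.07000e-02  2.03000e-02  7.78131e+01] [ 0.5253 -0.3101  0.0838] [ 0.5525 -0.2382  0.1066]
scene 539 [ 5.2660e-01 -3.3430e-01  9.1700e-02  2.2400e-02  7.9264e+01] [ 0.5087 -0.3798  0.0829] [ 0.5446 -0.2909  0.1061]
```

View pics/c.png

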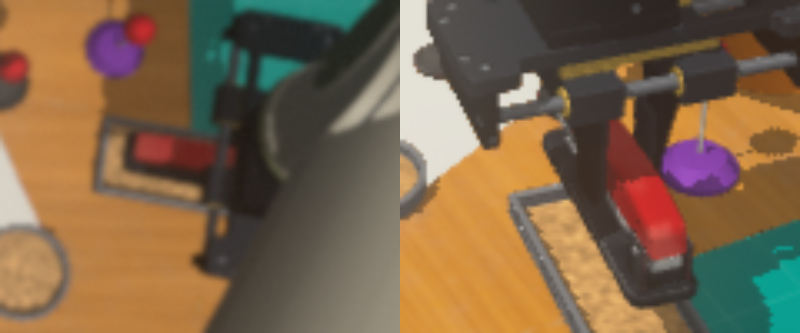

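```bash
python3 -m crank '{"steps":[[[0.1,-0.25,0],[0,0,0]],[[0,0,-0.5],[0,0,0]],[[0,0,-0.5],[0,0,0]],[[0,0,-0.4],[0,0,0]],[[0,0,-0.25],[0,0,0]],[[0,0,-0.15],[0,0,0]],[[0,0,-0.1],[0,0,0]],[[0,0,-0.07],[0,0,0]],[[0,0,0],[0,0,0]],[[0,0,0],[0,0,0]]]}'
python3 - <<'E'
from h import *
o=show("d")
c=o["scene"]["pixels"]; cv2.imwrite("pics/d.png",cv2.resize(c[200:330,240:400],(640,520),interpolation=cv2.INTER_CUBIC))
E
```

```text
time: 7.07
ee_pos: [0.534, -0.3196, 0.0286]
eef_rot: [0.773, 0.635, 0.0, 0.0]
ft_force: [-0.2, 0.1, -3.4]
width: 0.0217
grip_force: 30.0
t 7.07 tcp [ 0.534  -0.3196  0.0286] close_ang -11.16 zax [ 0.001 -0.    -1.   ] w 0.0217 g 30.0 F [-0.2  0.1 -3.4] j [ 0.02  0.56  0.59  1.69 -0.36  1.    0.53]
```

View pics/d.png

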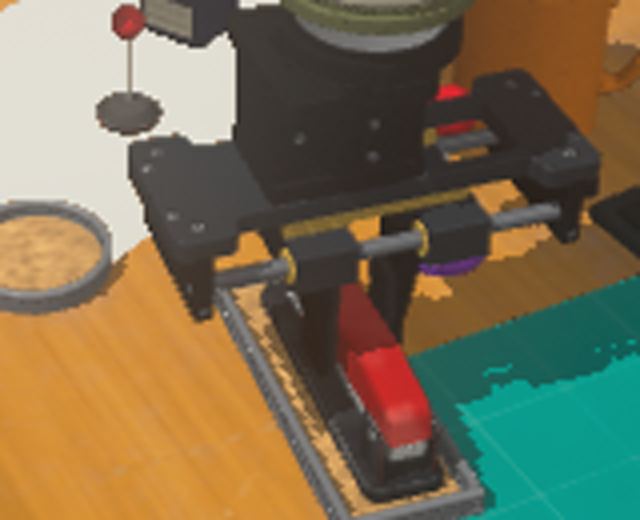

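The stapler sits inside the tray walls, just above the cork. I'll set it down, release and back off.

```bash
python3 -m crank '{"steps":[[[0,0,-0.05],[0,0,0]],[[0,0,-0.04],[0,0,0]],[[0,0,0],[0,0,0]],[[0,0,0],[0,0,0]]]}'
python3 -m crank '{"steps":[[[0,0,0],[0,0,0]],[[0,0,0],[0,0,0]],[[0,0,0],[0,0,0]],[[0,0,0],[0,0,0]],[[0,0,0],[0,0,0]]]}' 45
python3 -m crank '{"steps":[[[0,0,0.4],[0,0,0]],[[0,0,1],[0,0,0]],[[0,0,1],[0,0,0]],[[0,0,1],[0,0,0]],[[0,0,1],[0,0,0]],[[0,0,1],[0,0,0]],[[-0.5,0.9,0.6],[0,0,0]],[[-0.5,1,0],[0,0,0]],[[0,1,0],[0,0,0]],[[0,1,0],[0,0,0]]]}'
python3 -m crank '{"steps":[[[0,1,0],[0,0,-0.9]],[[0,1,0],[0,0,-0.9]],[[0,1,0],[0,0,-0.9]],[[0,1,0],[0,0,-0.9]],[[0.3,1,0],[0,0,-0.9]],[[0.8,0.9,0],[0,0,-0.9]],[[0.8,0.9,0],[0,0,-0.9]],[[0.9,0.9,0],[0,0,-0.9]],[[0.9,0.9,0],[0,0,-0.9]],[[0.9,0.5,0],[0,0,-0.9]]]}' 80
python3 - <<'E'
from h import *
o=show("e")
for n in o:
    p=cloud(o[n]).reshape(-1,3)
    for k,(x,y,R,z0,z1) in dict(stapler=(.534,-.318,.085,.035,.06),tray=(.534,-.318,.11,.009,.02)).items():
        q=p[(np.hypot(p[:,0]-x,p[:,1]-y)<R)&(p[:,2]>z0)&(p[:,2]<z1)]
        (a,b),wh,an=cv2.minAreaRect(q[:,:2].astype(np.float32));print(n,k,len(q),np.round([a,b,*wh,an],4),"zmax",q[:,2].max().round(4))
im=np.hstack([cv2.resize(o["top"]["pixels"][170:270,310:430],(400,333)),cv2.resize(o["scene"]["pixels"][210:310,260:380],(400,333))])
cv2.imwrite("pics/e.png",im)
E
```

```text
time: 7.5
ee_pos: [0.5341, -0.3196, 0.0268]
eef_rot: [0.773, 0.635, 0.0, 0.0]
ft_force: [-3.3, 1.8, 6.0]
width: 0.0217
grip_force: 30.0
time: 7.92
ee_pos: [0.5339, -0.3195, 0.026]
eef_rot: [0.772, 0.635, -0.0, 0.0]
ft_force: [0.2, 1.2, -0.2]
width: 0.0428
grip_force: 0.0
time: 8.75
ee_pos: [0.5083, -0.2215, 0.1773]
eef_rot: [0.773, 0.634, 0.001, 0.0]
ft_force: [1.3, 0.2, -0.7]
width: 0.0449
grip_force: 0.0
time: 9.58
ee_pos: [0.6249, 0.009, 0.1767]
eef_rot: [0.957, 0.291, 0.0, -0.001]
ft_force: [0.2, 0.2, -0.2]
width: 0.0798
grip_force: 0.0
t 9.58 tcp [0.6249 0.009  0.1767] close_ang -56.21 zax [ 0.001  0.001 -1.   ] w 0.0798 g 0.0 F [ 0.2  0.2 -0.2] j [-0.54  0.4   0.59  1.55 -0.23  1.26 -0.9 ]
top stapler 467 [ 5.34400e-01 -3.11100e-01  1.37500e-01  2.58000e-02  7.94751e+01] zmax 0.0587
top tray 569 [ 0.5648 -0.3205  0.1758  0.1343 79.0009] zmax 0.0198
scene stapler 836 [ 5.35100e-01 -3.16000e-01  1.40400e-01  2.63000e-02  7.92403e+01] zmax 0.0552
scene tray 1005 [ 0.5591 -0.3227  0.1762  0.1245 77.9397] zmax 0.0199
```

View pics/e.png

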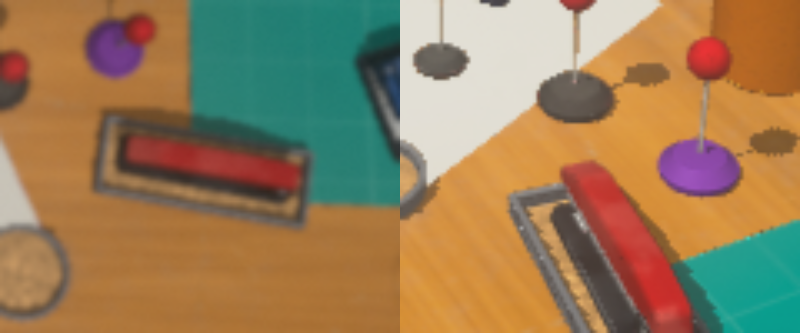

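```bash
python3 -m crank '{"steps":[[[0.24,-0.42,0],[0,0,-0.63]],[[0,0,-0.7],[0,0,-0.63]],[[0,0,-1],[0,0,0]],[[0,0,-1],[0,0,0]],[[0,0,-1],[0,0,0]],[[0,0,-1],[0,0,0]],[[0,0,-1],[0,0,0]],[[0,0,-0.55],[0,0,0]],[[0,0,-0.22],[0,0,0]],[[0,0,0],[0,0,0]]]}'
python3 -m crank '{"steps":[[[0,0,0],[0,0,0]],[[0,0,0],[0,0,0]],[[0,0,0],[0,0,0]],[[0,0,0],[0,0,0]],[[0,0,0],[0,0,0]],[[0,0,0],[0,0,0]],[[0,0,0],[0,0,0]],[[0,0,0],[0,0,0]]]}' 0 20
python3 -m crank '{"steps":[[[0,0,0.3],[0,0,0]],[[0,0,0.8],[0,0,0]],[[0,0,1],[0,0,0]],[[0,0,1],[0,0,0]],[[0,0,0.8],[0,0,0]],[[0,0,0],[0,0,0]],[[0,0,0],[0,0,0]]]}'
python3 - <<'E'
from h import *
o=show("f")
cv2.imwrite("pics/f.png",np.hstack([cv2.resize(o["top"]["pixels"][130:250,170:310],(400,343)),cv2.resize(o["scene"]["pixels"][120:240,220:360],(400,343))]))
E
```

```text
time: 10.52
ee_pos: [0.6293, -0.0053, 0.014]
eef_rot: [0.971, 0.238, -0.001, 0.0]
ft_force: [0.2, -0.2, 0.2]
width: 0.08
grip_force: 0.0
time: 11.18
ee_pos: [0.63, -0.0048, 0.0147]
eef_rot: [0.971, 0.238, 0.0, -0.0]
ft_force: [-2.0, 1.4, 5.3]
width: 0.0469
grip_force: 20.0
time: 11.77
ee_pos: [0.6305, -0.0051, 0.113]
eef_rot: [0.971, 0.238, 0.001, 0.0]
ft_force: [-0.1, -0.8, -1.8]
width: 0.0473
grip_force: 20.0
t 11.77 tcp [ 0.6305 -0.0051  0.113 ] close_ang -62.46 zax [ 0.002  0.    -1.   ] w 0.0473 g 20.0 F [-0.1 -0.8 -1.8] j [-0.52  0.47  0.59  1.61 -0.28  1.15 -0.95]
```

View pics/f.png

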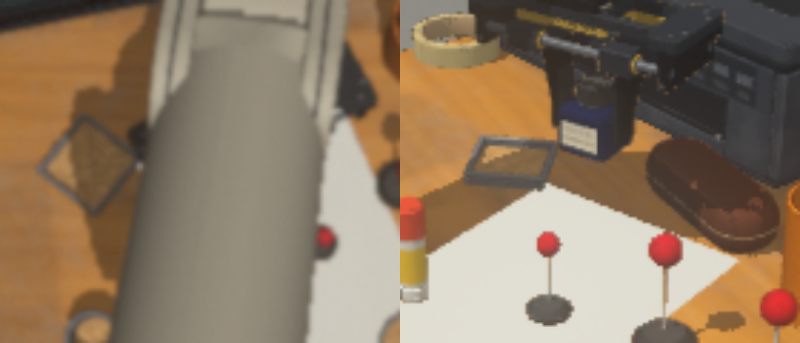

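```bash
python3 -m crank '{"steps":[[[0,0.5,0],[0,0,0.7]],[[0,1,0],[0,0,0.9]],[[0,1,0],[0,0,0.9]],[[0,1,0],[0,0,0.9]],[[0,1,0],[0,0,0.9]],[[0,1,-0.6],[0,0,0.2]],[[0,0.6,-0.8],[0,0,0]],[[0,0.18,-0.8],[0,0,0]],[[0,0,-0.5],[0,0,0]],[[0,0,0],[0,0,0]]]}'
python3 - <<'E'
from h import *
o=show("g")
cv2.imwrite("pics/g.png",np.hstack([cv2.resize(o["top"]["pixels"][140:240,150:270],(400,333),interpolation=cv2.INTER_CUBIC),cv2.resize(o["scene"]["pixels"][130:210,220:316],(400,333),interpolation=cv2.INTER_CUBIC)]))
p=cloud(o["scene"]);c=o["scene"]["pixels"].astype(int)
from bench import monitor
e=monitor.read_state()["ee_pos"];d=p-e
m=(np.hypot(d[...,0],d[...,1])<.05)&(d[...,2]>-.016)&(d[...,2]<.02)
q=p[m];(a,b),wh,an=cv2.minAreaRect(q[:,:2].astype(np.float32));print(len(q),np.round([a,b,*wh,an],4))
E
```

```text
time: 12.7
ee_pos: [0.6271, 0.1514, 0.0395]
eef_rot: [0.906, 0.423, -0.004, -0.0]
ft_force: [-1.2, -0.8, -1.8]
width: 0.0467
grip_force: 20.0
t 12.7 tcp [0.6271 0.1514 0.0395] close_ang -40.0 zax [-0.006 -0.003 -1.   ] w 0.0467 g 20.0 F [-1.2 -0.8 -1.8] j [-0.64  0.56  0.44  1.61 -0.27  1.04 -0.82]
298 [6.26100e-01 1.45300e-01 3.79000e-02 6.64000e-02 5.12639e+01]
```

View pics/g.png

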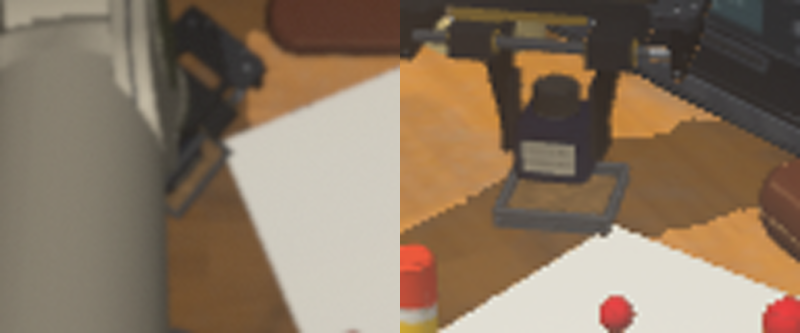

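```bash
python3 -m crank '{"steps":[[[0.1,0,0],[0,0,0]],[[0,0,-0.3],[0,0,0]],[[0,0,-0.2],[0,0,0]],[[0,0,-0.1],[0,0,0]],[[0,0,-0.1],[0,0,0]],[[0,0,0],[0,0,0]],[[0,0,0],[0,0,0]]]}'
python3 - <<'E'
from h import *
o=show("i")
cv2.imwrite("pics/i.png",cv2.resize(o["scene"]["pixels"][130:210,220:316],(500,416),interpolation=cv2.INTER_CUBIC))
E
```

```text
time: 13.38
ee_pos: [0.6323, 0.1519, 0.0268]
eef_rot: [0.906, 0.423, -0.0, 0.0]
ft_force: [0.8, 0.4, -1.8]
width: 0.0469
grip_force: 20.0
t 13.38 tcp [0.6323 0.1519 0.0268] close_ang -39.96 zax [-0. -0. -1.] w 0.0469 g 20.0 F [ 0.8  0.4 -1.8] j [-0.63  0.59  0.44  1.6  -0.28  1.01 -0.81]
```

View pics/i.png

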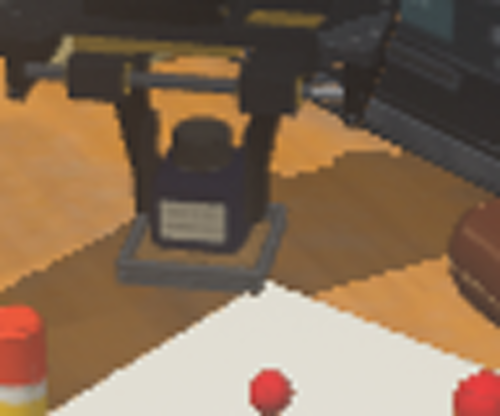

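```bash
python3 -m crank '{"steps":[[[-0.05,-0.1,0],[0,0,0]],[[0,0,-0.12],[0,0,0]],[[0,0,-0.1],[0,0,0]],[[0,0,-0.06],[0,0,0]],[[0,0,-0.06],[0,0,0]],[[0,0,-0.03],[0,0,0]],[[0,0,0],[0,0,0]],[[0,0,0],[0,0,0]]]}'
python3 -m crank '{"steps":[[[0,0,0],[0,0,0]],[[0,0,0],[0,0,0]],[[0,0,0],[0,0,0]],[[0,0,0],[0,0,0]],[[0,0,0],[0,0,0]]]}' 70
python3 -m crank '{"steps":[[[0,0,0.4],[0,0,0]],[[0,0,1],[0,0,0]],[[0,0,1],[0,0,0]],[[0,0,1],[0,0,0]],[[0,0,1],[0,0,0]],[[0,0,1],[0,0,0]],[[-0.5,-1,0.6],[0,0,0]],[[-1,-1,0],[0,0,0]],[[-1,-1,0],[0,0,0]],[[-1,-1,0],[0,0,0]]]}'
python3 -m crank '{"steps":[[[-1,-1,0],[0,0,0]],[[-1,-0.8,0],[0,0,0]],[[-0.6,0,0],[0,0,0]],[[0,0,0],[0,0,0]],[[0,0,0],[0,0,0]]]}'
python3 - <<'E'
from h import *
o=show("j")
for n in o:
    p=cloud(o[n]).reshape(-1,3)
    for k,(x,y,R,z0,z1) in dict(jarbody=(.633,.153,.04,.034,.05),jarcap=(.633,.153,.04,.055,.07),tray=(.633,.153,.06,.009,.018),note=(.606,-.15,.03,.08,.11)).items():
        q=p[(np.hypot(p[:,0]-x,p[:,1]-y)<R)&(p[:,2]>z0)&(p[:,2]<z1)]
        if len(q)>3:(a,b),wh,an=cv2.minAreaRect(q[:,:2].astype(np.float32));print(n,k,len(q),np.round([a,b,*wh,an],4),"zmax",q[:,2].max().round(4))
E
```

```text
time: 14.15
ee_pos: [0.631, 0.1495, 0.0186]
eef_rot: [0.906, 0.423, -0.0, -0.0]
ft_force: [-6.1, -1.6, 11.2]
width: 0.047
grip_force: 20.1
time: 14.57
ee_pos: [0.6311, 0.1495, 0.0174]
eef_rot: [0.906, 0.423, -0.0, 0.0]
ft_force: [-0.8, -0.1, -1.7]
width: 0.0679
grip_force: 0.0
time: 15.4
ee_pos: [0.5427, 0.0483, 0.1683]
eef_rot: [0.906, 0.423, 0.001, 0.0]
ft_force: [-0.3, -0.6, 0.4]
width: 0.0699
grip_force: 0.0
time: 15.82
ee_pos: [0.4786, 0.0047, 0.1685]
eef_rot: [0.906, 0.423, 0.001, -0.0]
ft_force: [-0.1, 0.5, 0.7]
width: 0.07
grip_force: 0.0
t 15.82 tcp [0.4786 0.0047 0.1685] close_ang -39.96 zax [ 0.002  0.002 -1.   ] w 0.07 g 0.0 F [-0.1  0.5  0.7] j [-0.64  0.03  0.55  1.93 -0.02  1.18 -0.78]
top jarbody 186 [6.33100e-01 1.54300e-01 4.76000e-02 4.76000e-02 4.95071e+01] zmax 0.0499
top jarcap 101 [0.634  0.1543 0.0283 0.0269 1.9254] zmax 0.0671
top tray 199 [ 0.633   0.1557  0.075   0.0752 51.1536] zmax 0.0175
top note 76 [ 6.07800e-01 -1.47400e-01  2.43000e-02  2.18000e-02  5.58167e+01] zmax 0.1002
scene jarbody 151 [6.316e-01 1.455e-01 4.120e-02 4.940e-02 6.175e+01] zmax 0.0499
scene jarcap 69 [6.34100e-01 1.49900e-01 2.71000e-02 2.80000e-02 4.64339e+01] zmax 0.0635
scene tray 174 [ 0.6335  0.151   0.0778  0.0749 51.8021] zmax 0.0179
scene note 111 [ 6.06900e-01 -1.53400e-01  2.09000e-02  2.27000e-02  5.88604e+01] zmax 0.099
```

```bash
python3 -m crank '{"steps":[[[-0.34,-0.04,0],[0,0,0]],[[0,0,-0.8],[0,0,0]],[[0,0,-1],[0,0,0]],[[0,0,-1],[0,0,0]],[[0,0,-1],[0,0,0]],[[0,0,-0.8],[0,0,0]],[[0,0,-0.35],[0,0,0]],[[0,0,0],[0,0,0]],[[0,0,0],[0,0,0]]]}'
python3 -m crank '{"steps":[[[0,0,0],[0,0,0]],[[0,0,0],[0,0,0]],[[0,0,0],[0,0,0]],[[0,0,0],[0,0,0]],[[0,0,0],[0,0,0]],[[0,0,0],[0,0,0]],[[0,0,0],[0,0,0]],[[0,0,0],[0,0,0]],[[0,0,0],[0,0,0]]]}' 0 12
python3 -m crank '{"steps":[[[0,0,0.3],[0,0,0]],[[0,0,0.8],[0,0,0]],[[0,0,0.9],[0,0,0]],[[0,0,0.8],[0,0,0]],[[0,0,0.4],[0,0,0]],[[0,0,0],[0,0,0]]]}'
python3 -m crank '{"steps":[[[0,0.5,0],[0,0,0]],[[0,1,0],[0,0,0]],[[0,1,0],[0,0,0]],[[-0.24,1,0],[0,0,0]],[[0,1,0],[0,0,0]],[[0,0.8,0],[0,0,0]],[[0,0.4,0],[0,0,0]],[[0,0,0],[0,0,0]],[[0,0,0],[0,0,0]]]}'
python3 - <<'E'
from h import *
o=show("k")
from bench import monitor
e=monitor.read_state()["ee_pos"]
for n in o:
    p=cloud(o[n]).reshape(-1,3);d=p-e
    c=o[n]["pixels"].reshape(-1,3).astype(int)
    q=p[(np.hypot(d[:,0],d[:,1])<.05)&(d[:,2]>-.05)&(d[:,2]<.045)&(c.max(1)>70)]
    if len(q)>3:(a,b),wh,an=cv2.minAreaRect(q[:,:2].astype(np.float32));print(n,len(q),np.round([a,b,*wh,an],4),q[:,2].min(),q[:,2].max())
cv2.imwrite("pics/k.png",cv2.resize(o["scene"]["pixels"][120:230,160:292],(600,500),interpolation=cv2.INTER_CUBIC))
E
```

```text
time: 16.67
ee_pos: [0.4703, 0.0034, 0.0442]
eef_rot: [0.906, 0.423, -0.0, 0.0]
ft_force: [0.6, -0.5, 0.3]
width: 0.0705
grip_force: 0.0
time: 17.42
ee_pos: [0.4701, 0.0035, 0.0438]
eef_rot: [0.906, 0.423, 0.0, 0.0]
ft_force: [-1.1, -0.4, 0.3]
width: 0.0254
grip_force: 12.0
time: 17.92
ee_pos: [0.4715, 0.0037, 0.126]
eef_rot: [0.906, 0.423, 0.002, 0.0]
ft_force: [0.3, 0.6, -0.6]
width: 0.0248
grip_force: 12.0
time: 18.67
ee_pos: [0.4639, 0.1451, 0.1231]
eef_rot: [0.906, 0.423, -0.001, 0.0]
ft_force: [0.2, -1.0, -0.5]
width: 0.025
grip_force: 12.0
t 18.67 tcp [0.4639 0.1451 0.1231] close_ang -39.95 zax [-0.001 -0.001 -1.   ] w 0.025 g 12.0 F [ 0.2 -1.  -0.5] j [-0.81  0.11  0.43  1.96 -0.05  1.08 -1.05]
scene 392 [4.65400e-01 1.40300e-01 2.61000e-02 4.93000e-02 5.47839e+01] 0.07838041699851606 0.16805316824070154
```

View pics/k.png

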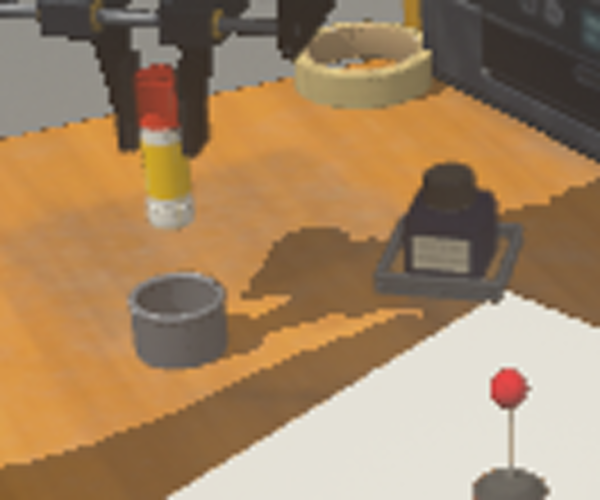

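```bash
python3 -m crank '{"steps":[[[0,0,-0.5],[0,0,0]],[[0,0,-0.6],[0,0,0]],[[0,0,-0.5],[0,0,0]],[[0,0,-0.4],[0,0,0]],[[0,0,-0.35],[0,0,0]],[[0,0,-0.3],[0,0,0]],[[0,0,-0.15],[0,0,0]],[[0,0,-0.1],[0,0,0]],[[0,0,0],[0,0,0]],[[0,0,0],[0,0,0]]]}'
python3 - <<'E'
from h import *
o=show("l")
cv2.imwrite("pics/l.png",cv2.resize(o["scene"]["pixels"][150:220,170:254],(480,400),interpolation=cv2.INTER_CUBIC))
E
```

```text
time: 19.6
ee_pos: [0.4644, 0.146, 0.0516]
eef_rot: [0.906, 0.423, 0.0, 0.0]
ft_force: [-0.5, -0.1, -0.9]
width: 0.025
grip_force: 12.0
t 19.6 tcp [0.4644 0.146  0.0516] close_ang -39.96 zax [ 0.  0. -1.] w 0.025 g 12.0 F [-0.5 -0.1 -0.9] j [-0.79  0.21  0.43  2.03 -0.11  0.92 -1.  ]
```

View pics/l.png

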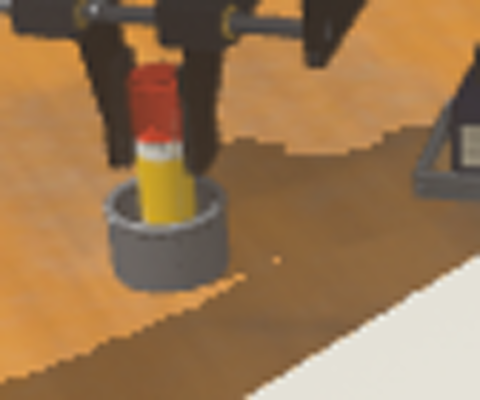

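```bash
python3 -m crank '{"steps":[[[0,0,-0.06],[0,0,0]],[[0,0,-0.05],[0,0,0]],[[0,0,-0.04],[0,0,0]],[[0,0,0],[0,0,0]],[[0,0,0],[0,0,0]]]}'
python3 -m crank '{"steps":[[[0,0,0],[0,0,0]],[[0,0,0],[0,0,0]],[[0,0,0],[0,0,0]],[[0,0,0],[0,0,0]],[[0,0,0],[0,0,0]]]}' 55
python3 -m crank '{"steps":[[[0,0,0.3],[0,0,0]],[[0,0,0.9],[0,0,0]],[[0,0,1],[0,0,0]],[[0,0,1],[0,0,0]],[[0,0,1],[0,0,0]],[[0,0,0.8],[0,0,0]],[[0,-0.86,0],[0,0,0]],[[0.5,-1,0],[0,0,0]],[[0.5,-1,0],[0,0,0]],[[0.5,-1,0],[0,0,0]]]}'
python3 -m crank '{"steps":[[[0.5,-1,0],[0,0,0]],[[0.5,-1,0],[0,0,0]],[[0.5,-1,0],[0,0,0]],[[0.5,-1,0],[0,0,0]],[[0.5,-1,0],[0,0,0]],[[0.6,-1,0],[0,0,0]],[[0.6,-1,0],[0,0,0]],[[0.5,-1,0],[0,0,0]],[[0,0,0],[0,0,0]],[[0,0,0],[0,0,0]]]}'
python3 - <<'E'
from h import *
o=show("m")
for n in o:
    p=cloud(o[n]).reshape(-1,3)
    for k,(x,y,R,z0,z1) in dict(glue=(.464,.146,.03,.075,.1),cup=(.464,.146,.035,.028,.04),ball=(.606,-.15,.03,.075,.11)).items():
        q=p[(np.hypot(p[:,0]-x,p[:,1]-y)<R)&(p[:,2]>z0)&(p[:,2]<z1)]
        if len(q)>3:(a,b),wh,an=cv2.minAreaRect(q[:,:2].astype(np.float32));print(n,k,len(q),np.round([a,b,*wh,an],4),"zmax",q[:,2].max().round(4))
E
```

```text
time: 20.12
ee_pos: [0.4643, 0.1461, 0.0478]
eef_rot: [0.906, 0.423, 0.0, -0.0]
ft_force: [-0.8, -0.6, 3.9]
width: 0.0252
grip_force: 12.0
time: 20.53
ee_pos: [0.464, 0.146, 0.0475]
eef_rot: [0.906, 0.423, -0.0, 0.0]
ft_force: [0.8, 0.9, -0.7]
width: 0.0501
grip_force: 0.0
time: 21.37
ee_pos: [0.502, 0.0485, 0.1735]
eef_rot: [0.906, 0.423, 0.001, -0.0]
ft_force: [0.3, -0.3, 0.8]
width: 0.0551
grip_force: 0.0
time: 22.2
ee_pos: [0.6064, -0.1524, 0.1727]
eef_rot: [0.907, 0.422, -0.0, 0.0]
ft_force: [-0.1, 1.3, -0.0]
width: 0.0547
grip_force: 0.0
t 22.2 tcp [ 0.6064 -0.1524  0.1727] close_ang -40.12 zax [-0.    -0.001 -1.   ] w 0.0547 g 0.0 F [-0.1  1.3 -0. ] j [-0.33  0.41  0.66  1.56 -0.26  1.26 -0.33]
top glue 83 [0.4648 0.1477 0.0227 0.0233 0.4704] zmax 0.0954
top cup 118 [4.63900e-01 1.47500e-01 5.14000e-02 5.03000e-02 8.93233e+01] zmax 0.0384
scene glue 90 [0.4637 0.1441 0.0233 0.028  3.1619] zmax 0.0911
scene cup 125 [4.63000e-01 1.41700e-01 5.07000e-02 5.18000e-02 6.87773e+01] zmax 0.04
scene ball 118 [ 6.06700e-01 -1.54000e-01  2.03000e-02  2.28000e-02  6.06977e+01] zmax 0.098
```

```bash
python3 -m crank '{"steps":[[[0,0.06,0],[0,0,0]],[[0,0,-0.8],[0,0,0]],[[0,0,-1],[0,0,0]],[[0,0,-1],[0,0,0]],[[0,0,-0.8],[0,0,0]],[[0,0,-0.4],[0,0,0]],[[0,0,-0.2],[0,0,0]],[[0,0,0],[0,0,0]],[[0,0,0],[0,0,0]]]}'
python3 -m crank '{"steps":[[[0,0,0],[0,0,0]],[[0,0,0],[0,0,0]],[[0,0,0],[0,0,0]],[[0,0,0],[0,0,0]],[[0,0,0],[0,0,0]],[[0,0,0],[0,0,0]],[[0,0,0],[0,0,0]],[[0,0,0],[0,0,0]]]}' 0 25
python3 -m crank '{"steps":[[[0,0,0.2],[0,0,0]],[[0,0,0.4],[0,0,0]],[[0,0,0.6],[0,0,0]],[[0,0,0.6],[0,0,0]],[[0,0,0.5],[0,0,0]],[[0,0,0.3],[0,0,0]],[[0,0,0],[0,0,0]],[[0,0,0],[0,0,0]]]}'
python3 - <<'E'
from h import *
o=show("n")
cv2.imwrite("pics/n.png",cv2.resize(o["scene"]["pixels"][160:270,250:382],(600,500),interpolation=cv2.INTER_CUBIC))
E
```

```text
time: 23.05
ee_pos: [0.6072, -0.1488, 0.0687]
eef_rot: [0.906, 0.423, 0.001, 0.0]
ft_force: [-0.0, -0.9, -0.3]
width: 0.0551
grip_force: 0.0
time: 23.72
ee_pos: [0.6067, -0.1491, 0.0677]
eef_rot: [0.906, 0.423, 0.0, 0.0]
ft_force: [-0.0, 0.1, 1.9]
width: 0.0229
grip_force: 25.0
time: 24.38
ee_pos: [0.6067, -0.1489, 0.1327]
eef_rot: [0.906, 0.423, 0.0, 0.0]
ft_force: [-0.7, 0.0, -1.6]
width: 0.023
grip_force: 25.0
t 24.38 tcp [ 0.6067 -0.1489  0.1327] close_ang -39.95 zax [ 0.001  0.    -1.   ] w 0.023 g 25.0 F [-0.7  0.  -1.6] j [-0.32  0.45  0.64  1.6  -0.28  1.18 -0.32]
```

View pics/n.png

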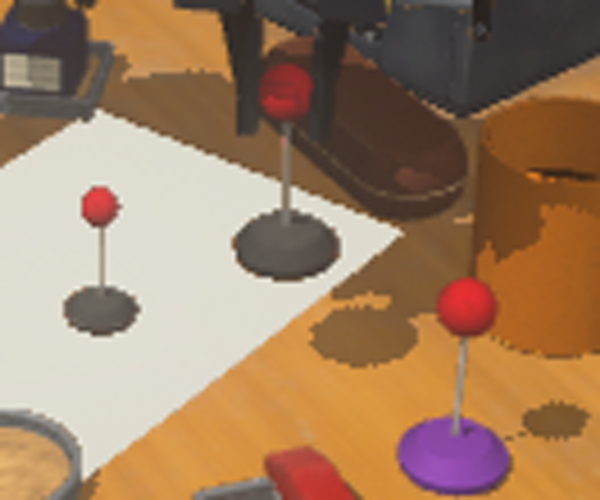

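```bash
python3 -m crank '{"steps":[[[-0.4,0,0],[0,0,0]],[[-0.8,0,0],[0,0,0]],[[-0.9,0,0],[0,0,0]],[[-1,-0.46,0],[0,0,0]],[[-1,0,0],[0,0,0]],[[-0.9,0,0],[0,0,0]],[[-0.8,0,0],[0,0,0]],[[-0.44,0,-0.4],[0,0,0]],[[0,0,-0.6],[0,0,0]],[[0,0,0],[0,0,0]]]}'
python3 - <<'E'
from h import *
o=show("p")
from bench import monitor
e=monitor.read_state()["ee_pos"]
for n in o:
    p=cloud(o[n]).reshape(-1,3)
    for k,(R,z0,z1) in dict(foot=(.035,.025,.065),dish=(.055,.009,.016)).items():
        q=p[(np.hypot(p[:,0]-.451,p[:,1]+.162)<R)&(p[:,2]>z0)&(p[:,2]<z1)]
        if len(q)>3:(a,b),wh,an=cv2.minAreaRect(q[:,:2].astype(np.float32));print(n,k,len(q),np.round([a,b,*wh,an],4),"z",q[:,2].min().round(3),q[:,2].max().round(4))
cv2.imwrite("pics/p.png",cv2.resize(o["scene"]["pixels"][180:290,200:332],(600,500),interpolation=cv2.INTER_CUBIC))
E
```

```text
time: 25.32
ee_pos: [0.4485, -0.1598, 0.1052]
eef_rot: [0.906, 0.423, -0.001, -0.001]
ft_force: [-1.1, 0.7, -2.2]
width: 0.0231
grip_force: 25.0
t 25.32 tcp [ 0.4485 -0.1598  0.1052] close_ang -39.96 zax [-0.003  0.001 -1.   ] w 0.0231 g 25.0 F [-1.1  0.7 -2.2] j [-0.41  0.12  0.7   2.01 -0.09  1.04 -0.36]
top foot 9 [ 4.69300e-01 -1.46500e-01  3.70000e-03  1.32000e-02  3.98586e+01] z 0.044 0.0503
top dish 40 [ 4.72500e-01 -1.38700e-01  1.83000e-02  6.36000e-02  4.53698e+01] z 0.009 0.0159
scene foot 347 [ 4.49300e-01 -1.65900e-01  4.27000e-02  4.84000e-02  4.64523e+01] z 0.038 0.0638
scene dish 183 [ 0.4489 -0.1681  0.0669  0.0766 65.9164] z 0.009 0.0152
```

View pics/p.png

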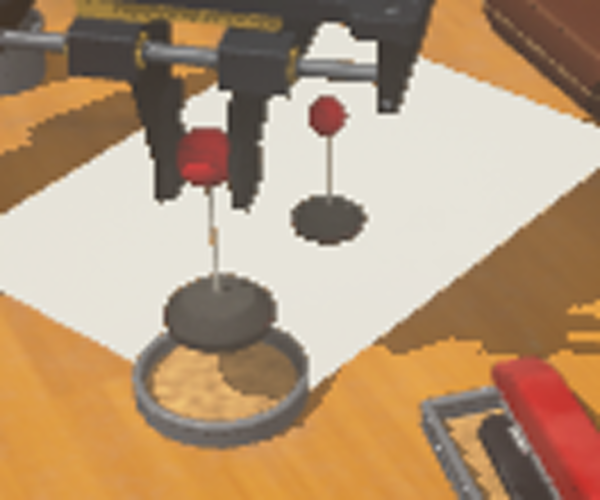

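```bash
python3 -m crank '{"steps":[[[0.02,0,-0.3],[0,0,0]],[[0,0,-0.35],[0,0,0]],[[0,0,-0.25],[0,0,0]],[[0,0,-0.15],[0,0,0]],[[0,0,-0.1],[0,0,0]],[[0,0,-0.1],[0,0,0]],[[0,0,-0.05],[0,0,0]],[[0,0,-0.03],[0,0,0]],[[0,0,0],[0,0,0]],[[0,0,0],[0,0,0]]]}'
python3 - <<'E'
from h import *
o=show("q")
cv2.imwrite("pics/q.png",cv2.resize(o["scene"]["pixels"][190:290,200:320],(600,500),interpolation=cv2.INTER_CUBIC))
E
```

```text
time: 26.25
ee_pos: [0.4512, -0.1605, 0.0745]
eef_rot: [0.906, 0.423, 0.0, 0.0]
ft_force: [-0.2, -0.4, -0.0]
width: 0.0235
grip_force: 25.0
t 26.25 tcp [ 0.4512 -0.1605  0.0745] close_ang -39.96 zax [ 0. -0. -1.] w 0.0235 g 25.0 F [-0.2 -0.4 -0. ] j [-0.39  0.18  0.7   2.04 -0.14  0.97 -0.32]
```

View pics/q.png

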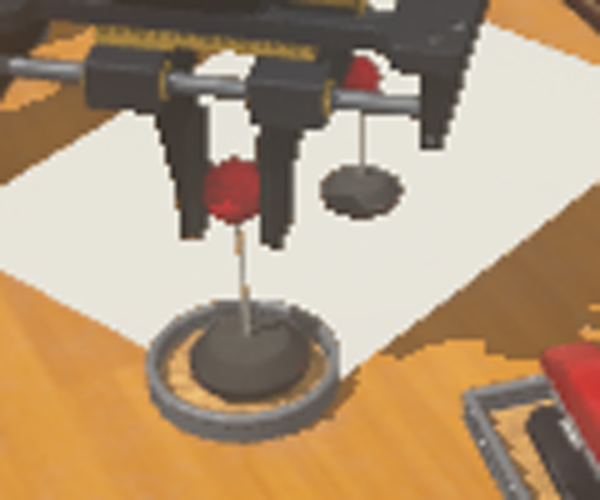

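```bash
python3 -m crank '{"steps":[[[0,0,-0.04],[0,0,0]],[[0,0,-0.03],[0,0,0]],[[0,0,0],[0,0,0]],[[0,0,0],[0,0,0]]]}'; python3 -m crank '{"steps":[[[0,0,-0.03],[0,0,0]],[[0,0,0],[0,0,0]],[[0,0,0],[0,0,0]]]}'
```

```text
time: 26.68
ee_pos: [0.4511, -0.1605, 0.0725]
eef_rot: [0.906, 0.423, -0.0, 0.0]
ft_force: [-0.5, 0.2, -0.7]
width: 0.0235
grip_force: 25.0
time: 26.93
ee_pos: [0.4511, -0.1605, 0.0718]
eef_rot: [0.906, 0.423, -0.0, 0.0]
ft_force: [0.1, 1.0, -1.0]
width: 0.0232
grip_force: 25.0
```

```bash
python3 -m crank '{"steps":[[[0,0,-0.03],[0,0,0]],[[0,0,0],[0,0,0]],[[0,0,0],[0,0,0]]]}';  python3 -m crank '{"steps":[[[0,0,0],[0,0,0]],[[0,0,0],[0,0,0]],[[0,0,0],[0,0,0]],[[0,0,0],[0,0,0]],[[0,0,0],[0,0,0]],[[0,0,0],[0,0,0]]]}' 55
python3 -m crank '{"steps":[[[0,0,0.3],[0,0,0]],[[0,0,0.8],[0,0,0]],[[0,0,1],[0,0,0]],[[0,0,1],[0,0,0]],[[0,0,1],[0,0,0]],[[0,1,0.3],[0,0,0]],[[0,1,0],[0,0,0]],[[0,1,0],[0,0,0]],[[0,1,0],[0,0,0]],[[0,1,0],[0,0,0]]]}'
python3 -m crank '{"steps":[[[0,1,0],[0,0,0]],[[0,1,0],[0,0,0]],[[0,0.6,0],[0,0,0]],[[0,0,0],[0,0,0]],[[0,0,0],[0,0,0]],[[0,0,0],[0,0,0]]]}'
python3 - <<'E'
from h import *
o=show("z")
for n in o:
    p=cloud(o[n]).reshape(-1,3)
    for k,(x,y,R,z0,z1) in dict(ball=(.451,-.162,.03,.08,.11),foot=(.451,-.162,.028,.014,.03),dish=(.451,-.162,.05,.009,.018),glue=(.464,.146,.03,.075,.1),jarcap=(.633,.153,.04,.055,.07),stapler=(.534,-.318,.085,.035,.06)).items():
        q=p[(np.hypot(p[:,0]-x,p[:,1]-y)<R)&(p[:,2]>z0)&(p[:,2]<z1)]
        if len(q)>3:(a,b),wh,an=cv2.minAreaRect(q[:,:2].astype(np.float32));print(n,k,len(q),np.round([a,b,*wh,an],4),"zmax",q[:,2].max().round(4))
cv2.imwrite("pics/z.png",cv2.resize(o["scene"]["pixels"][80:350,160:448],(640,600),interpolation=cv2.INTER_CUBIC))
E
```

```text
time: 27.18
ee_pos: [0.4516, -0.1607, 0.0715]
eef_rot: [0.906, 0.423, 0.0, 0.0]
ft_force: [-0.6, -1.5, 5.0]
width: 0.0235
grip_force: 25.0
time: 27.68
ee_pos: [0.451, -0.1604, 0.071]
eef_rot: [0.906, 0.423, -0.0, -0.0]
ft_force: [-0.5, 0.1, -0.3]
width: 0.0518
grip_force: 0.0
time: 28.52
ee_pos: [0.451, -0.0345, 0.1818]
eef_rot: [0.906, 0.423, 0.0, 0.0]
ft_force: [-0.2, -0.2, 0.0]
width: 0.0552
grip_force: 0.0
time: 29.02
ee_pos: [0.4512, 0.0286, 0.1814]
eef_rot: [0.906, 0.423, 0.0, 0.0]
ft_force: [0.8, -0.4, 0.5]
width: 0.0554
grip_force: 0.0
t 29.02 tcp [0.4512 0.0286 0.1814] close_ang -40.01 zax [ 0. -0. -1.] w 0.0554 g 0.0 F [ 0.8 -0.4  0.5] j [-0.65 -0.05  0.47  1.97  0.02  1.21 -0.88]
top ball 83 [ 4.53500e-01 -1.58700e-01  2.44000e-02  2.25000e-02  8.90692e+01] zmax 0.1047
top foot 128 [ 0.4538 -0.1544  0.0482  0.0371  2.6026] zmax 0.0246
top dish 280 [ 4.51300e-01 -1.60700e-01  7.66000e-02  7.55000e-02  8.91241e+01] zmax 0.0179
top glue 24 [4.63000e-01 1.55700e-01 2.03000e-02 7.70000e-03 1.10531e+01] zmax 0.095
top jarcap 103 [6.32900e-01 1.54600e-01 2.72000e-02 2.87000e-02 8.93916e+01] zmax 0.0676
top stapler 469 [ 5.34300e-01 -3.12000e-01  1.38500e-01  2.63000e-02  7.99371e+01] zmax 0.0583
scene ball 139 [ 4.52800e-01 -1.65500e-01  2.21000e-02  2.36000e-02  8.92016e+01] zmax 0.1036
scene foot 199 [ 4.52900e-01 -1.66700e-01  3.77000e-02  3.84000e-02  6.52831e+01] zmax 0.0288
scene dish 463 [ 0.4508 -0.163   0.0779  0.0766 62.2726] zmax 0.018
scene glue 93 [0.4637 0.1438 0.0227 0.0251 9.0659] zmax 0.0925
scene jarcap 68 [0.6339 0.1498 0.0287 0.0272 8.211 ] zmax 0.0638
scene stapler 833 [ 5.3370e-01 -3.1600e-01  1.4080e-01  2.6700e-02  8.0203e+01] zmax 0.0553
```

View pics/z.png

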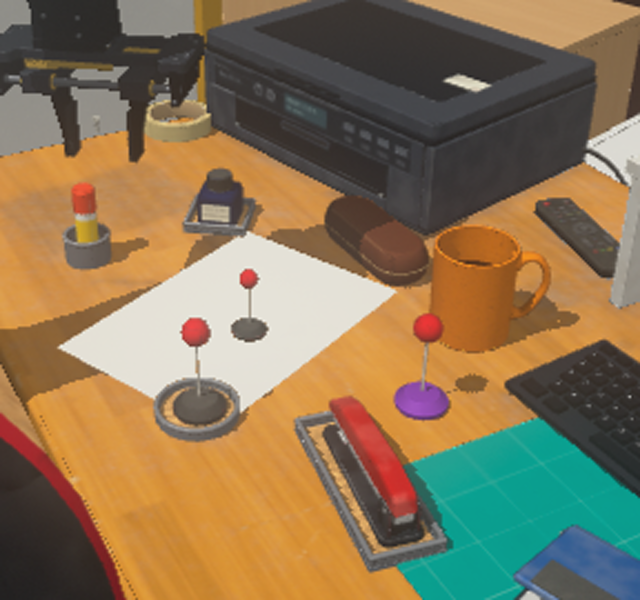

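All four items stand upright in their holders: glue stick (85,215), jar (220,200), note holder (197,390), stapler (375,470). The mug and spectacle case look unmoved, and the arm is clear of everything.

```bash
python3 -c "
from bench import ticket
print(ticket.close_job())"
```

```text
the job is handed in; nothing more can be done
None
```

I set the stapler, ink jar, note holder and glue stick upright in their own holders and handed the job in at about 29 s; the final camera check put each within about 5 mm of its holder's centre, but the judge returned no result.

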